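Slide the detector box home into its locating bracket

ROBOT

A 6-joint arm with a two-finger parallel gripper is mounted at the origin on the work surface. World frame = base frame: x ahead of the robot, y to its left, z up, the work surface at z = 0. Lengths are in m, angles in rad, forces in N, time in s.
With the tool pointing down it reaches from about 0.375 to 0.925 m from the base axis. Payload 5.7 kg.
Tool frame: the origin (TCP) lies at the very end of the fingers, on their centre line; the grasp point (between the pads) lies arm.hold_point_z behind it (arm.hold_point_z is the distance from the TCP to the grasp point, in m); z points along the fingers, y is the direction in which the jaws open and shut (so a half turn about z gives the same grasp; the last joint's range is limited). The gripper opens to 88 mm and grips with 3 to 60 N. Pads are 20 mm wide; open, the fingers measure 115 mm over their backs; the gripper's body (75 mm by 178 mm) begins 61 mm behind the grasp point.
Start: joints at [1.192, 0.359, 1.51, -0, 1.272, -0.115], TCP at [0.156, 0.579, 0.223] pointing down, gripper open.
Joint ranges: [-2.97, 2.97], [-1.01, 2.36], [0.21, 2.38], [-0.96, 4.11], [0.2, 2.71], [-2.98, 2.98]. Speed limits (rad/s): [2.39, 2.39, 3.14, 3.14, 3.14, 3.14].

INTERFACE

Orientations are given as a rotation vector (axis times angle).
In Python, from bench import arm gives the robot as it stands. Calls block until the motion is done:
- arm.move_to(position, orientation): joint-space move of the TCP to a pose.
- arm.move_straight(position, ori=None, vel=0.15): straight line of the TCP; ori=None keeps the orientation; vel is the mean speed in m/s.
- arm.movej(angles): joint-space move.
- arm.gripper_open() and arm.grab(): open the fingers fully, or close them until they stop; the grip force is fixed at half the most.
- arm.hold(seconds).
- arm.inverse_kinematics(position, orientation): joint angles nearest the present ones, or None.
- arm.grab_frame(name): name is "scene" or "top"; returns a dict with "color" (384x512x3 uint8, red, green, blue), "z_map" (384x512 float32, m along the optical axis (not along the pixel's ray), 0 where there is no reading), "camera_matrix" (3x3 intrinsics, pixels), "D" ([k1, k2, p1, p2, k3] as OpenCV has them; the pictures are not rectified), "rvec" (rotation vector, rad) and "tvec" (3), from world to camera coordinates, as OpenCV has them. Camera axes: x right, y down, z forward; pixel columns grow to the right and rows downward; lengths in m; the calibration is good to about 2 mm. A picture is of the moment at which its call begins.
A pose or a line that the arm cannot do raises arm.IKError and nothing moves.
- arm.sign_off(): hands the job in, once; it reports no verdict.
Trained networks look in the newest picture that a camera, given by its name, has taken for a name from the list of things; names that differ only in an ending like _2 or _b are one class to them, and where a whole thing is asked for, a point or a joint stands for the part that bears it (a point fixed in the world has none). Each returns a list of dicts, best first, with "conf" (0 to 1); they miss things now and then, are a little off and sometimes report something else, mostly with a low value. They report only what shows in the picture. A call takes as long as a camera call.
- arm.search_frame(camera, label): "rect" ([centre column, centre row, width, height] in pixels, round what is visible of it).
- arm.regions_of(camera, label): "mask" (384x512 bool, what is visible of it) and "rect" ([centre column, centre row, width, height] in pixels, round what is visible of it).
Readings, each from a call of its own:
- arm.read_time_s(): time.
- arm.read_joints(): joint angles.
- arm.read_joint_vel(): joint speeds.
- arm.read_joint_torque(): joint torques, N m.
- arm.read_ee_pos(): TCP position.
- arm.read_tcp_rot(): TCP orientation.
- arm.read_force(): force on the tool from outside, world axes, zero at the start.
- arm.read_ft_torque(): the same for the moment, N m.
- arm.read_gripper_width(): finger opening in m.
Only numpy, scipy, OpenCV 4.12 (cv2) and the standard library are available. Lean on these libraries where they do the work, as an engineer would, in place of code of your own. Each camera call takes 0.05 s, during which the arm holds its last target.

TASK

The tall, heavy detector box has come back from service and must return to its place on the optical bench: push it along the bench, low down near its base so that it slides and does not tip, until its base plate sits flush against both arms of the L-shaped locating bracket. Push it only: do not lift it, and leave the bracket's neighbours (mirrors, lens, round weights, screwdriver and parts box) undisturbed. When it is home, take the hand away.

Things in the scene. Friction and masses are not known exactly. Their poses are not given: they have to be found in the camera images.
- detector: the detector box: a loose upright aluminium box on a base plate, 196 mm tall, 1.1 to 1.9 kg; 5 to 14 N slide it. Origin: centre of the plate's underside, z up. Plate 122 mm (x) by 134 mm (y), 16 mm thick. On it stands a tower spanning x -31 to 61, y -37 to 67 mm, 180 mm tall: flush with the plate at the back (+x) and left (+y), leaving a 30 mm flange at the front (-x) and right (-y)
- tower_top (a point): centre of the tower's lid, 196 mm up, at x 15, y 15 mm in the detector box's frame, about above the centre of mass (which is at x 13, y 13 mm, 93 mm up). Pushed at the plate or just above it the box slides; pushed backwards higher than about 60 mm it may tip. Two small connectors stick out 31 mm from the tower's back at 165 mm height
- plate_corner (a point): the base plate's back left corner (+x +y) at its underside, at x 61, y 67 mm in the frame of the detector box. When the box is home it lies on the bracket's inner corner
- bracket: the L-shaped locating bracket, a flat black plate 12 mm thick bolted to the bench. Origin: its inner corner at bench level (the corner itself has a 10 mm relief notch). One arm runs along its -y (150 mm long, stop face x = 0), the other along its -x (130 mm, stop face y = 0); both 32 mm wide, screw heads 8 mm above them. The box belongs at x < 0, y < 0, axes parallel to the bracket's
- mirror_corner: bystander, clamped to the bench just left of the bracket: a square mirror mount 52 mm wide on a 25 mm post, 112 mm tall, foot clamp reaching 94 mm towards its +x; origin: centre of the post's foot
- mirror_right: bystander, clamped to the bench on the right: a square mirror mount 52 mm wide on a 25 mm post, 118 mm tall, foot clamp reaching 94 mm towards its -x; origin: centre of the post's foot
- lens_left: bystander, clamped to the bench on the left: a round lens holder 40 mm across on a 25 mm post, 101 mm tall, foot clamp reaching 94 mm towards its -x; origin: centre of the post's foot
- weight_left: bystander: a loose steel disc, 100 mm across and 46 mm tall, on the left; origin: centre of its underside
- weight_right: bystander: a loose steel disc, 84 mm across and 40 mm tall, on the right; origin: centre of its underside
- driver: bystander: a loose screwdriver with a dark handle, 190 mm long, lying on the bench on the robot's side, its length along its x; origin: near its middle, at bench level
- partbox: bystander: a small loose grey plastic parts box with a clear lid, 64 by 100 mm and 34 mm tall, far left; origin: centre of its underside

How it is judged:
By the outcome, as a careful person would: the job done as asked, in the order asked, and still so for the second after the job is handed in, with the robot touching nothing.
It also fails if it takes over 58 s, if anything falls off the work surface, if the arm or the gripper's body presses on something with over 40 N, if the wrist force passes 120 N, or if a joint passes its speed limit or range.

## Working session

There is one attempt and no reset: what is moved stays moved. The work goes in short steps, each a Python script; the robot and the scene stay as the last script left them, time stands still between calls to the robot, and variables do not carry over. Pictures are saved under pics/ and viewed, and the job is handed in when it is done.

```bash
mkdir -p pics; ls; python3 - <<'E'
from bench import arm
import cv2,numpy as np
for n in ("scene","top"):
    f=arm.grab_frame(n); cv2.imwrite(f"pics/{n}0.png",f["color"][:,:,::-1])
    R=cv2.Rodrigues(np.array(f["rvec"]))[0]; print(n,-R.T@np.array(f["tvec"]).ravel(),f["camera_matrix"],f["D"])
    for l in ["detector","bracket","tower_top","mirror_corner","mirror_right","lens_left","weight_left","weight_right","driver","partbox"]:
        r=arm.search_frame(n,l); print(l,[(np.round(q["rect"]).tolist(),round(q["conf"],2)) for q in r[:2]])
print(arm.read_time_s(),arm.hold_point_z,arm.read_tcp_rot())
E
```

```text
pics
scene [1.00351359 0.72547706 0.69342264] [[368.76292158   0.         257.60463761]
 [  0.         368.76292158 192.11576807]
 [  0.           0.           1.        ]] [-0.11695064  0.          0.          0.          0.        ]
detector [([220.0, 220.0, 56.0, 87.0], 0.75), ([205.0, 271.0, 76.0, 41.0], 0.64)]
bracket [([206.0, 270.0, 69.0, 45.0], 0.91)]
tower_top [([217.0, 216.0, 64.0, 88.0], 0.64)]
mirror_corner [([238.0, 282.0, 42.0, 66.0], 0.85)]
mirror_right [([197.0, 161.0, 30.0, 35.0], 0.78), ([219.0, 217.0, 62.0, 85.0], 0.54)]
lens_left [([364.0, 265.0, 39.0, 39.0], 0.61), ([219.0, 218.0, 64.0, 84.0], 0.54)]
weight_left [([365.0, 327.0, 51.0, 47.0], 0.76)]
weight_right [([160.0, 193.0, 26.0, 26.0], 0.91), ([217.0, 218.0, 67.0, 79.0], 0.38)]
driver [([264.0, 185.0, 42.0, 16.0], 0.54)]
partbox [([299.0, 355.0, 46.0, 58.0], 0.76), ([198.0, 163.0, 31.0, 33.0], 0.61)]
top [ 0.43313193 -0.00868189  1.45576182] [[498.97224345   0.         253.43072618]
 [  0.         498.97224345 193.67492542]
 [  0.           0.           1.        ]] [-0.14658731  0.          0.          0.          0.        ]
detector [([263.0, 146.0, 47.0, 69.0], 0.87)]
bracket [([236.0, 137.0, 61.0, 62.0], 0.97)]
tower_top [([262.0, 146.0, 53.0, 63.0], 0.68), ([330.0, 263.0, 16.0, 62.0], 0.49)]
mirror_corner [([191.0, 129.0, 26.0, 36.0], 0.67)]
mirror_right [([404.0, 201.0, 38.0, 47.0], 0.67)]
lens_left [([152.0, 245.0, 18.0, 34.0], 0.68), ([263.0, 147.0, 47.0, 68.0], 0.31)]
weight_left [([106.0, 190.0, 38.0, 34.0], 0.67)]
weight_right [([370.0, 138.0, 34.0, 32.0], 0.9)]
driver [([329.0, 262.0, 16.0, 61.0], 0.53), ([119.0, 135.0, 43.0, 31.0], 0.47)]
partbox [([117.0, 132.0, 36.0, 30.0], 0.75)]
1.1 0.0187 [-4.13195411e-01 -3.11424649e+00  1.43893667e-04]
```

```bash
cat > h.py <<'E'
from bench import arm
import cv2,numpy as np
def cloud(f):
    K,D=np.array(f["camera_matrix"]),np.array(f["D"]); z=f["z_map"]; h,w=z.shape
    u,v=np.meshgrid(np.arange(w),np.arange(h)); p=np.stack([u,v],-1).reshape(-1,1,2).astype(float)
    n=cv2.undistortPoints(p,K,D).reshape(h,w,2)
    P=np.dstack([n*z[...,None],z]); R=cv2.Rodrigues(np.array(f["rvec"]))[0]
    W=(P-np.array(f["tvec"]).ravel())@R; W[z<=0]=np.nan
    return W
def ortho(f,zp,x0,x1,y0,y1,s=0.001):
    # rectified top view at plane z=zp; image up=+x, left=+y
    xs=np.arange(x1,x0,-s); ys=np.arange(y1,y0,-s); Y,X=np.meshgrid(ys,xs)
    pts=np.stack([X,Y,np.full_like(X,zp)],-1).reshape(-1,1,3)
    uv,_=cv2.projectPoints(pts,np.array(f["rvec"]),np.array(f["tvec"]),np.array(f["camera_matrix"]),np.array(f["D"]))
    uv=uv.reshape(X.shape+(2,)).astype(np.float32)
    return cv2.remap(f["color"],uv[...,0],uv[...,1],cv2.INTER_CUBIC)[:,:,::-1]
E
python3 - <<'E'
from h import *
f=arm.grab_frame("top")
cv2.imwrite("pics/t_crop.png",cv2.resize(f["color"][60:320,60:440,::-1],(760,520),interpolation=cv2.INTER_CUBIC))
g=arm.grab_frame("scene")
cv2.imwrite("pics/s_crop.png",cv2.resize(g["color"][120:384,130:430,::-1],(680,598),interpolation=cv2.INTER_CUBIC))
W=cloud(f)
for z in (0.196,):
    m=(abs(W[...,2]-z)<0.01); p=W[m]; print("lid",p.shape, np.median(p,0), cv2.minAreaRect(p[:,:2].astype(np.float32)*1000))
for l in ["mirror_corner","mirror_right","lens_left","weight_left","weight_right","driver","partbox","detector","bracket"]:
    r=arm.regions_of("top",l)
    if r:
        p=W[r[0]["mask"]]; p=p[~np.isnan(p[:,0])]; print(l,np.round(np.nanpercentile(p,[3,50,97],axis=0),3).tolist())
E
```

```text
lid (1539, 3) [ 0.63504933 -0.01873982  0.19661723] ((351.59161376953125, -5.240791320800781), (109.01980590820312, 670.1952514648438), 87.06159210205078)
mirror_right [[0.452, -0.469, -0.0], [0.52, -0.428, 0.013], [0.566, -0.411, 0.121]]
lens_left [[0.315, 0.267, -0.001], [0.371, 0.288, 0.01], [0.406, 0.31, 0.094]]
weight_left [[0.47, 0.377, 0.01], [0.514, 0.419, 0.046], [0.559, 0.466, 0.052]]
weight_right [[0.651, -0.379, 0.016], [0.687, -0.341, 0.041], [0.726, -0.305, 0.047]]
driver [[0.294, -0.245, 0.002], [0.364, -0.229, 0.023], [0.409, -0.218, 0.03]]
partbox [[0.64, 0.349, 0.003], [0.675, 0.396, 0.034], [0.712, 0.444, 0.039]]
detector [[0.564, -0.097, 0.01], [0.618, -0.029, 0.193], [0.702, 0.028, 0.201]]
bracket [[0.595, -0.027, 0.006], [0.726, 0.092, 0.013], [0.767, 0.128, 0.019]]
```

View pics/t_crop.png

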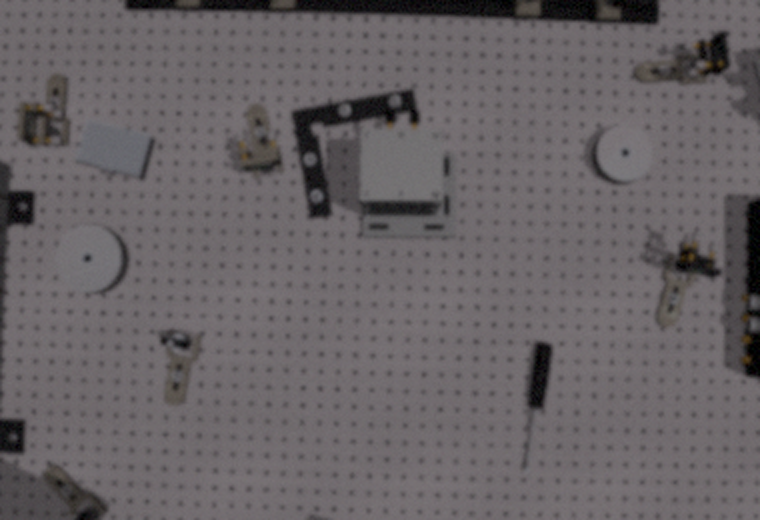

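View pics/s_crop.png

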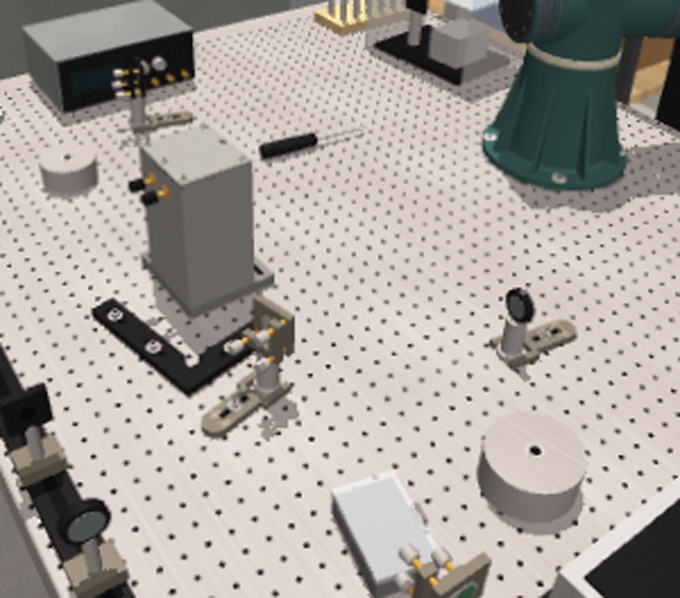

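```bash
python3 - <<'E'
from h import *
f=arm.grab_frame("top"); W=cloud(f)
a=ortho(f,0.012,.52,.80,-.13,.17,.0005); b=ortho(f,0.016,.52,.80,-.13,.17,.0005)
for im,n in ((a,"o12"),(b,"o16")):
    im=cv2.convertScaleAbs(im,alpha=1.6)
    cv2.imwrite(f"pics/{n}.png",im)
p=W[(abs(W[...,2]-.196)<.012)&(abs(W[...,0]-.635)<.1)&(abs(W[...,1])<.12)]
print(cv2.minAreaRect(p[:,:2].astype(np.float32)*1000))
E
```

```text
((636.7798461914062, -20.023422241210938), (93.80461120605469, 102.6146469116211), 1.588104248046875)
```

View pics/o12.png

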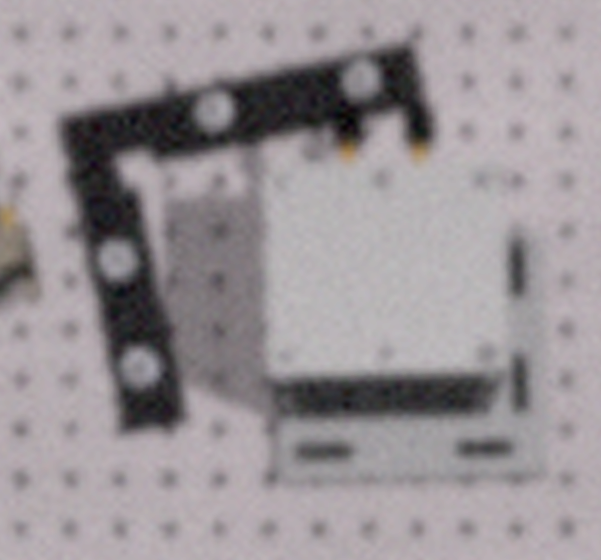

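View pics/o16.png

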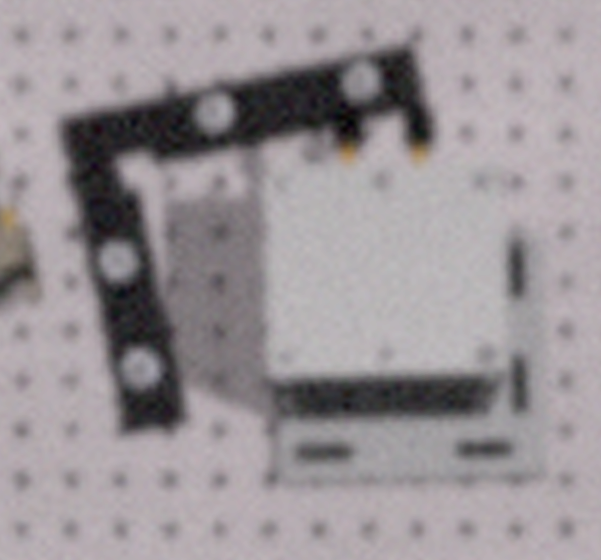

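```bash
cat >> h.py <<'E'
from scipy.optimize import minimize
def shp(pose,poly):
    x,y,t=pose; c,s=np.cos(t),np.sin(t); return np.asarray(poly)@np.array([[c,s],[-s,c]])+[x,y]
BR=np.array([[0,0],[0,-.15],[.032,-.15],[.032,.032],[-.13,.032],[-.13,0]])
def fitbracket(f,x0,excl=None,z=.012):
    # brightness contrast inside / outside outline
    X1,Y1,s=.80,.17,.0005
    im=cv2.cvtColor(ortho(f,z,.52,X1,-.13,Y1,s),cv2.COLOR_BGR2GRAY).astype(float)
    im=np.minimum(im,130)
    ex=np.zeros(im.shape,bool) if excl is None else excl
    def mask(p,poly):
        q=shp(p,poly); px=np.stack([(Y1-q[:,1])/s,(X1-q[:,0])/s],1)
        m=np.zeros(im.shape,np.uint8); cv2.fillPoly(m,[np.round(px*16).astype(np.int32)],255,cv2.LINE_AA,4); return m/255.
    def cost(p):
        m=mask(p,BR); k=cv2.dilate(m,np.ones((25,25))); o=(k-m)*(~ex); i=m*(~ex)
        return (i*im).sum()/i.sum()-(o*im).sum()/o.sum()
    best=None
    for d in (0,.03,-.03):
        r=minimize(cost,np.array(x0)+[0,0,d],method="Nelder-Mead",options=dict(initial_simplex=np.array(x0)+[0,0,d]+np.array([[0,0,0],[.005,0,0],[0,.005,0],[0,0,.05]]),xatol=1e-5,fatol=1e-4))
        if best is None or r.fun<best.fun: best=r
    return best.x,best.fun
E
python3 - <<'E'
from h import *
f=arm.grab_frame("top"); W=cloud(f)
ex=np.zeros((560,600),bool); ex[110:,255:]=1; ex[90:160,320:440]=1
p,c=fitbracket(f,[.722,.113,.2],ex); print("bracket",p,np.degrees(p[2]),c)
m=(abs(W[...,2]-.196)<.006)&(abs(W[...,0]-.635)<.1)&(abs(W[...,1])<.12)
g=W[m]; print(np.percentile(g,[1,99],axis=0),g.mean(0))
from scipy.optimize import minimize
# overlay
X1,Y1,s=.80,.17,.0005
im=cv2.convertScaleAbs(ortho(f,.014,.52,X1,-.13,Y1,s),alpha=1.6)
def draw(pose,poly,col):
    q=shp(pose,poly); px=np.stack([(Y1-q[:,1])/s,(X1-q[:,0])/s],1); cv2.polylines(im,[np.round(px).astype(np.int32)],True,col,1)
draw(p,BR,(0,0,255))
PL=np.array([[.061,.067],[.061,-.067],[-.061,-.067],[-.061,.067]])
t=np.radians(1.6); q=g.mean(0)[:2]-np.array([np.cos(t)-np.sin(t),np.sin(t)+np.cos(t)])*.015
draw([*q,t],PL,(0,255,0)); print(q)
c0,s0=np.cos(t),np.sin(t); ctr=np.array([.559,.034])-np.array([c0*-.061-s0*.067,s0*-.061+c0*.067]); print(ctr)
draw([*ctr,t],PL,(255,0,0))
cv2.imwrite("pics/ov.png",im)
E
```

```text
Traceback (most recent call last):
  File "h.py", line 35, in fitbracket
    r=minimize(cost,np.array(x0)+[0,0,d],method="Nelder-Mead",options=dict(initial_simplex=np.array(x0)+[0,0,d]+np.array([[0,0,0],[.005,0,0],[0,.005,0],[0,0,.05]]),xatol=1e-5,fatol=1e-4))
  File "h.py", line 31, in cost
    m=mask(p,BR); k=cv2.dilate(m,np.ones((25,25))); o=(k-m)*(~ex); i=m*(~ex)
                                                      ~~~~~^^~~~~
ValueError: operands could not be broadcast together with shapes (560,601) (560,600)
```

```bash
cat > run1.py <<'E'
from h import *
f=arm.grab_frame("top"); W=cloud(f)
ex=np.zeros((560,601),bool); ex[110:,255:]=1; ex[90:160,320:440]=1
p,c=fitbracket(f,[.722,.113,.2],ex); print("bracket",p,np.degrees(p[2]),c)
m=(abs(W[...,2]-.196)<.006)&(abs(W[...,0]-.635)<.1)&(abs(W[...,1])<.12)
g=W[m]; print(np.percentile(g,[1,99],axis=0),g.mean(0))
X1,Y1,s=.80,.17,.0005
im=cv2.convertScaleAbs(ortho(f,.014,.52,X1,-.13,Y1,s),alpha=1.6)
def draw(pose,poly,col):
    q=shp(pose,poly); px=np.stack([(Y1-q[:,1])/s,(X1-q[:,0])/s],1); cv2.polylines(im,[np.round(px).astype(np.int32)],True,col,1)
draw(p,BR,(0,0,255))
PL=np.array([[.061,.067],[.061,-.067],[-.061,-.067],[-.061,.067]])
t=np.radians(1.6); q=g.mean(0)[:2]-np.array([np.cos(t)-np.sin(t),np.sin(t)+np.cos(t)])*.015
draw([*q,t],PL,(0,255,0)); print(q)
c0,s0=np.cos(t),np.sin(t); ctr=np.array([.559,.034])-np.array([c0*-.061-s0*.067,s0*-.061+c0*.067]); print(ctr)
draw([*ctr,t],PL,(255,0,0))
cv2.imwrite("pics/ov.png",im)
E
python3 run1.py
```

```text
bracket [0.71659966 0.10440827 0.21860828] 12.525331786734094 -51.57953246994865
[[ 0.59091557 -0.07106309  0.19097017]
 [ 0.68286674  0.03108727  0.20149124]] [ 0.63648441 -0.02034363  0.19663475]
[ 0.62190909 -0.03575661]
[ 0.62184697 -0.03127066]
```

View pics/ov.png

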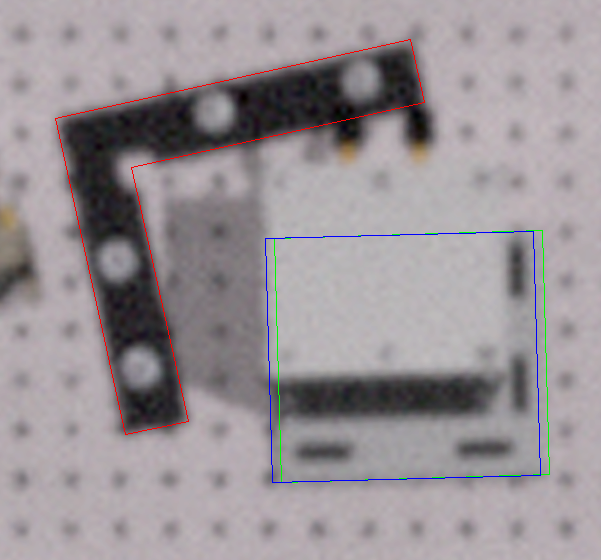

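```bash
cat >> h.py <<'E'
from scipy.spatial.transform import Rotation as Ro
B=np.array([.7165,.105]); TH=np.radians(12.0)
def xb(th=TH): return np.array([np.cos(th),np.sin(th),0]),np.array([-np.sin(th),np.cos(th),0])
def b2w(bx,by,z,th=TH):
    X,Y=xb(th); return np.array([B[0],B[1],z])+bx*X+by*Y
def w2b(p,th=TH):
    X,Y=xb(th); d=np.array([p[0]-B[0],p[1]-B[1],0]); return np.array([d@X,d@Y])
def tool(d,sgn,tilt):
    # push direction d (unit, horizontal)
    Z=np.array([0,0,1.]); z=np.sin(tilt)*d-np.cos(tilt)*Z
    x=sgn*(np.cos(tilt)*d+np.sin(tilt)*Z); y=np.cross(z,x)
    return Ro.from_matrix(np.stack([x,y,z],1)).as_rotvec()
E
python3 - <<'E'
from h import *
X,Y=xb()
for nm,d,pts in (("y",Y,[(-.128,-.225),(-.128,-.18),(-.065,-.145)]),("x",X,[(-.22,-.07),(-.13,-.07)])):
  for sg in (1,-1):
    for tl in (0,15):
      o=tool(d,sg,np.radians(tl))
      for p in pts:
        for z in (.009,.28):
          q=arm.inverse_kinematics(b2w(*p,z),o); print(nm,sg,tl,p,z,None if q is None else np.round(q,2))
print(arm.read_time_s(),arm.read_force())
E
```

```text
y 1 0 (-0.128, -0.225) 0.009 [-0.32  0.67  1.57 -0.    0.9  -0.53]
y 1 0 (-0.128, -0.225) 0.28 [-0.32  0.4   1.31 -0.    1.44 -0.53]
y 1 0 (-0.128, -0.18) 0.009 [-0.26  0.65  1.61 -0.    0.88 -0.47]
y 1 0 (-0.128, -0.18) 0.28 [-0.26  0.37  1.35 -0.    1.42 -0.47]
y 1 0 (-0.065, -0.145) 0.009 [-0.17  0.7   1.49 -0.    0.95 -0.38]
y 1 0 (-0.065, -0.145) 0.28 [-0.17  0.44  1.23 -0.    1.47 -0.38]
y 1 15 (-0.128, -0.225) 0.009 [-0.45  0.73  1.46  0.23  1.12 -0.77]
y 1 15 (-0.128, -0.225) 0.28 [-0.45  0.47  1.21  0.21  1.62 -0.66]
y 1 15 (-0.128, -0.18) 0.009 [-0.39  0.71  1.51  0.24  1.08 -0.74]
y 1 15 (-0.128, -0.18) 0.28 [-0.39  0.44  1.27  0.21  1.58 -0.62]
y 1 15 (-0.065, -0.145) 0.009 [-0.3   0.75  1.41  0.25  1.12 -0.64]
y 1 15 (-0.065, -0.145) 0.28 [-0.3   0.5   1.16  0.23  1.6  -0.52]
y -1 0 (-0.128, -0.225) 0.009 [-0.32  0.67  1.57 -0.    0.9   2.61]
y -1 0 (-0.128, -0.225) 0.28 [-0.32  0.4   1.31 -0.    1.44  2.61]
y -1 0 (-0.128, -0.18) 0.009 [-0.26  0.65  1.61 -0.    0.88  2.67]
y -1 0 (-0.128, -0.18) 0.28 [-0.26  0.37  1.35 -0.    1.42  2.67]
y -1 0 (-0.065, -0.145) 0.009 [-
[... 901 characters left out ...]
x 1 15 (-0.13, -0.07) 0.009 [-0.16  0.55  1.92  0.22  0.44  1.01]
x 1 15 (-0.13, -0.07) 0.28 [-0.16  0.18  1.64  0.11  1.07  1.16]
x -1 0 (-0.22, -0.07) 0.009 [-0.15  0.54  1.89 -0.    0.71 -1.93]
x -1 0 (-0.22, -0.07) 0.28 [-0.15  0.19  1.61 -0.    1.35 -1.93]
x -1 0 (-0.13, -0.07) 0.009 [-0.1   0.62  1.69 -0.    0.83 -1.88]
x -1 0 (-0.13, -0.07) 0.28 [-0.1   0.32  1.42 -0.    1.4  -1.88]
x -1 15 (-0.22, -0.07) 0.009 [-0.24  0.49  2.11  0.36  0.33 -2.34]
x -1 15 (-0.22, -0.07) 0.28 [-0.24  0.05  1.8   0.13  1.05 -2.07]
x -1 15 (-0.13, -0.07) 0.009 [-0.16  0.55  1.92  0.22  0.44 -2.13]
x -1 15 (-0.13, -0.07) 0.28 [-0.16  0.18  1.64  0.11  1.07 -1.98]
1.8 [-0.66095352  0.70952056 -0.79684604]
```

```bash
cat > s1.py <<'E'
from h import *
X,Y=xb(); o=tool(Y,1,np.radians(15)); down=arm.read_tcp_rot()
arm.move_straight([.156,.579,.34],vel=.3)
arm.move_to([.43,.0,.36],[np.pi*np.cos(np.pi/2*0),0,0] if False else tool(Y,1,0))
arm.move_to(b2w(-.128,-.235,.28),o)
arm.move_straight(b2w(-.128,-.235,.03),vel=.2)
arm.move_straight(b2w(-.128,-.235,.009),vel=.06)
print(arm.read_ee_pos(),arm.read_force(),arm.read_time_s())
f=arm.grab_frame("scene"); cv2.imwrite("pics/s2.png",cv2.resize(f["color"][60:324,130:430,::-1],(680,598),interpolation=cv2.INTER_CUBIC))
E
python3 s1.py
```

```text
[ 0.63979171 -0.15131391  0.00844808] [ 0.82682392  0.64093792 -0.06324533] 7.5917
```

View pics/s2.png

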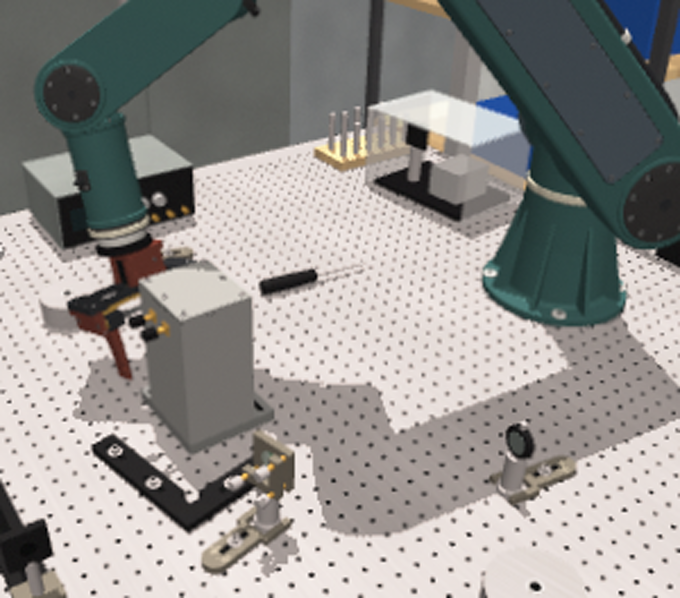

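```bash
cat > s2.py <<'E'
from h import *
for y in (-.22,-.21,-.2,-.19,-.18,-.17,-.16,-.151):
    arm.move_straight(b2w(-.128,y,.009),vel=.06)
    F=np.array(arm.read_force()); print(y,np.round(F,1),round(np.hypot(F[0],F[1]),1),np.round(w2b(arm.read_ee_pos()),4))
    if np.linalg.norm(F)>40: break
f=arm.grab_frame("top"); print(arm.read_time_s())
cv2.imwrite("pics/t3.png",cv2.resize(f["color"][80:230,150:350,::-1],(800,600),interpolation=cv2.INTER_CUBIC))
f=arm.grab_frame("scene"); cv2.imwrite("pics/s3.png",cv2.resize(f["color"][60:324,130:430,::-1],(680,598),interpolation=cv2.INTER_CUBIC))
E
python3 s2.py
```

```text
-0.22 [-0.2 -0.1 -0.5] 0.2 [-0.128  -0.2193]
-0.21 [0.4 0.2 0.2] 0.4 [-0.1281 -0.2095]
-0.2 [ 1.3 -2.3 -0.2] 2.7 [-0.1271 -0.2007]
-0.19 [ 3.2 -3.4  0.2] 4.6 [-0.1272 -0.1907]
-0.18 [ 3.4 -3.2 -0.8] 4.7 [-0.1273 -0.1805]
-0.17 [ 3.2 -3.5  0.5] 4.8 [-0.1273 -0.1704]
-0.16 [ 3.4 -3.9 -0.1] 5.2 [-0.1273 -0.1604]
-0.151 [ 2.2 -3.4  0.1] 4.0 [-0.1276 -0.1515]
10.2917
```

View pics/t3.png

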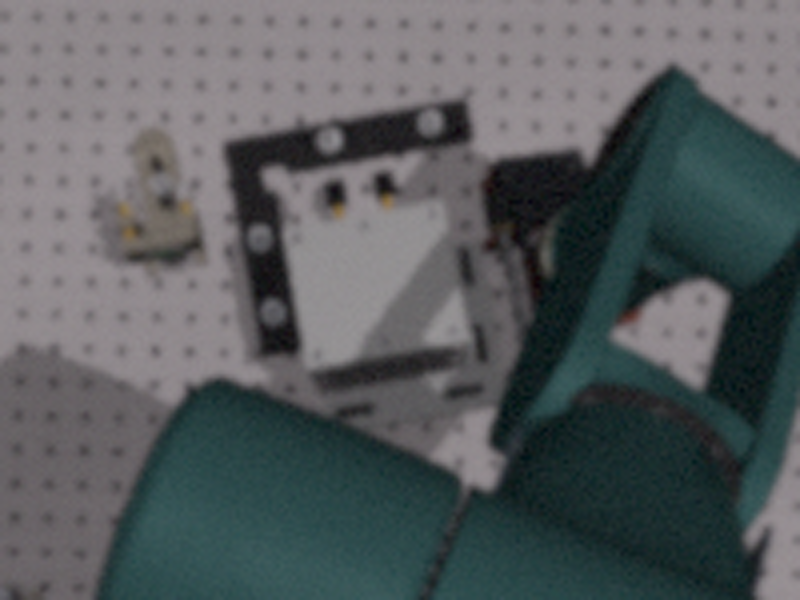

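View pics/s3.png

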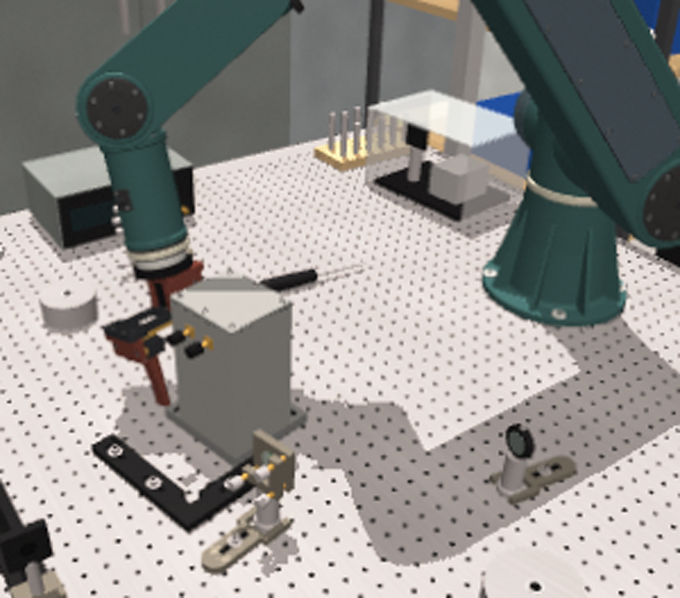

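```bash
cat > s3.py <<'E'
from h import *
X,Y=xb(); o=tool(X,1,np.radians(13))
arm.move_straight(b2w(-.128,-.19,.009),vel=.15)
arm.move_straight(b2w(-.128,-.2,.27),vel=.3)
arm.move_to(b2w(-.235,-.08,.27),o)
arm.move_straight(b2w(-.235,-.08,.03),vel=.25)
arm.move_straight(b2w(-.235,-.08,.009),vel=.06)
print(arm.read_time_s(),np.round(arm.read_force(),1))
for x in (-.21,-.2,-.19,-.18,-.17,-.16,-.15,-.14,-.136):
    arm.move_straight(b2w(x,-.08,.009),vel=.06)
    F=np.array(arm.read_force()); print(x,np.round(F,1),round(np.hypot(F[0],F[1]),1),np.round(w2b(arm.read_ee_pos()),4))
    if np.linalg.norm(F)>35: break
f=arm.grab_frame("top"); print(arm.read_time_s())
cv2.imwrite("pics/t4.png",cv2.resize(f["color"][80:230,150:350,::-1],(800,600),interpolation=cv2.INTER_CUBIC))
f=arm.grab_frame("scene"); cv2.imwrite("pics/s4.png",cv2.resize(f["color"][60:324,130:430,::-1],(680,598),interpolation=cv2.INTER_CUBIC))
E
python3 s3.py
```

```text
14.875 [0.3 0.1 0.2]
-0.21 [ 0.1  0.4 -0.5] 0.4 [-0.2098 -0.0798]
-0.2 [-3.3  0.7 -0.2] 3.3 [-0.2015 -0.0791]
-0.19 [-5.3  0.2 -1. ] 5.3 [-0.1926 -0.0786]
-0.18 [-5.4  1.3 -2.7] 5.6 [-0.1827 -0.0786]
-0.17 [-4.6 -0.  -2.8] 4.6 [-0.1727 -0.0787]
-0.16 [-4.8 -0.2 -2.3] 4.8 [-0.1627 -0.0787]
-0.15 [-5.9 -0.9 -1.6] 5.9 [-0.1527 -0.0788]
-0.14 [-4.8 -0.8 -1.5] 4.9 [-0.1427 -0.0788]
-0.136 [-8.3 -1.7  0.9] 8.4 [-0.1398 -0.0786]
17.9583
```

View pics/t4.png

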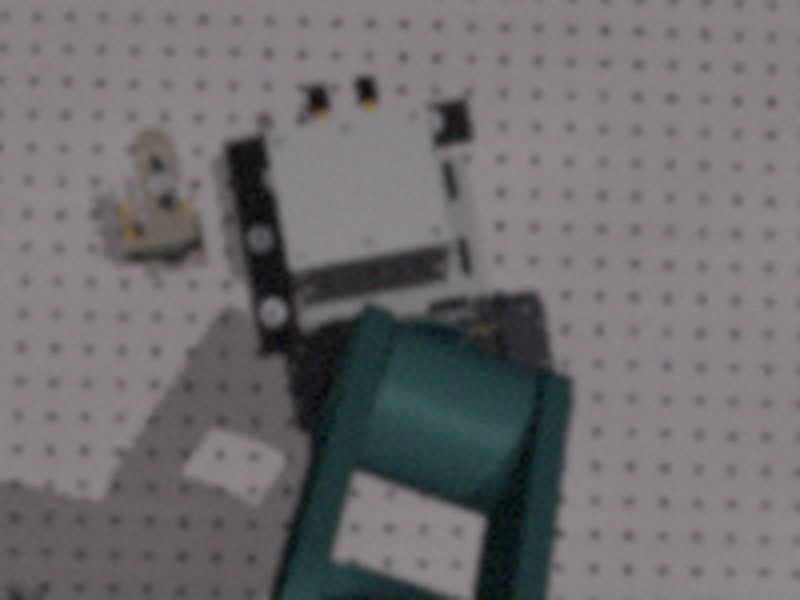

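View pics/s4.png

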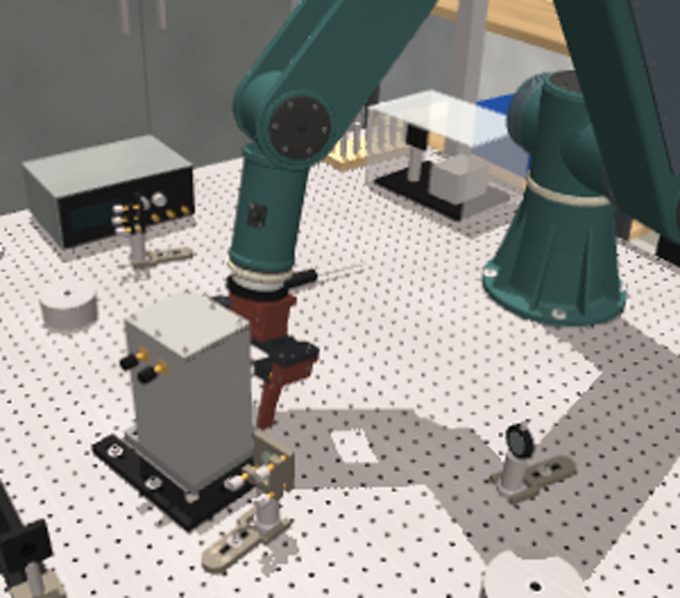

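```bash
cat > s4.py <<'E'
from h import *
X,Y=xb(); 
def push(axis,path,other,lim):
    for v in path:
        arm.move_straight(b2w(v,other,.009) if axis=="x" else b2w(other,v,.009),vel=.05)
        F=np.array(arm.read_force()); print(v,np.round(F,1),round(np.hypot(F[0],F[1]),1),np.round(w2b(arm.read_ee_pos()),4))
        if np.hypot(F[0],F[1])>lim: break
if __name__=="__main__":
    arm.move_straight(b2w(-.18,-.08,.009),vel=.15)
    arm.move_straight(b2w(-.2,-.08,.26),vel=.3)
    o=tool(Y,1,np.radians(15)); arm.grab()
    arm.move_to(b2w(-.06,-.21,.26),o)
    arm.move_straight(b2w(-.06,-.2,.03),vel=.25)
    arm.move_straight(b2w(-.06,-.2,.009),vel=.06)
    print(arm.read_time_s(),np.round(arm.read_force(),1))
    push("y",(-.165,-.158,-.152,-.148,-.145,-.142,-.139,-.136,-.133,-.13),-.06,22)
    f=arm.grab_frame("top"); print(arm.read_time_s())
    cv2.imwrite("pics/t5.png",cv2.resize(f["color"][80:230,150:350,::-1],(800,600),interpolation=cv2.INTER_CUBIC))
    f=arm.grab_frame("scene"); cv2.imwrite("pics/s5.png",cv2.resize(f["color"][60:324,130:430,::-1],(680,598),interpolation=cv2.INTER_CUBIC))
E
python3 s4.py
```

```text
23.85 [-0.1 -0.5  0.1]
-0.165 [-0.7 -0.2 -0.5] 0.7 [-0.0599 -0.1651]
-0.158 [-0.3 -0.5  0.5] 0.6 [-0.0601 -0.1577]
-0.152 [ 0.7 -0.1  0. ] 0.7 [-0.0599 -0.1519]
-0.148 [ 1.1 -4.5 -0.1] 4.6 [-0.0594 -0.1496]
-0.145 [ 1.9 -6.6 -0.1] 6.9 [-0.0591 -0.1473]
-0.142 [ 1.4 -9.7 -0.9] 9.8 [-0.0591 -0.1454]
-0.139 [  0.2 -17.1  -0. ] 17.1 [-0.0591 -0.1452]
-0.136 [  0.3 -24.1   0.3] 24.1 [-0.059 -0.145]
26.5583
```

View pics/t5.png

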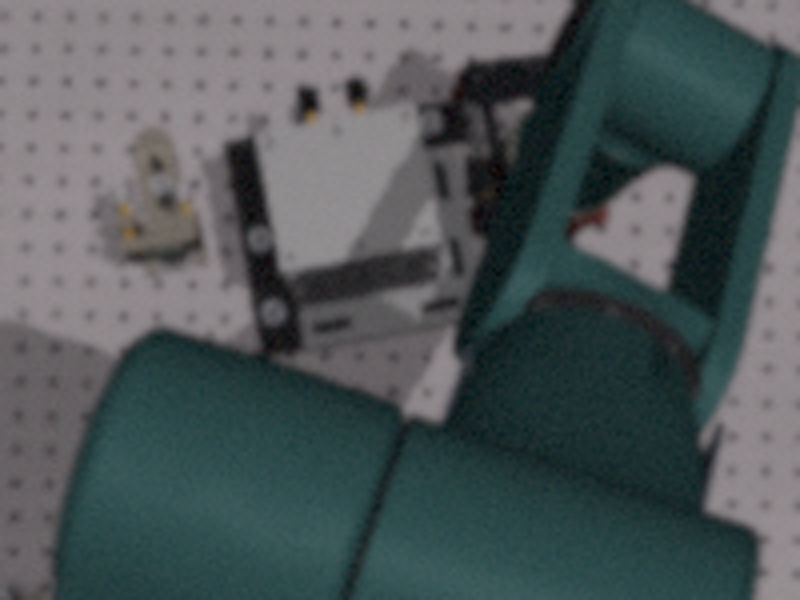

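View pics/s5.png

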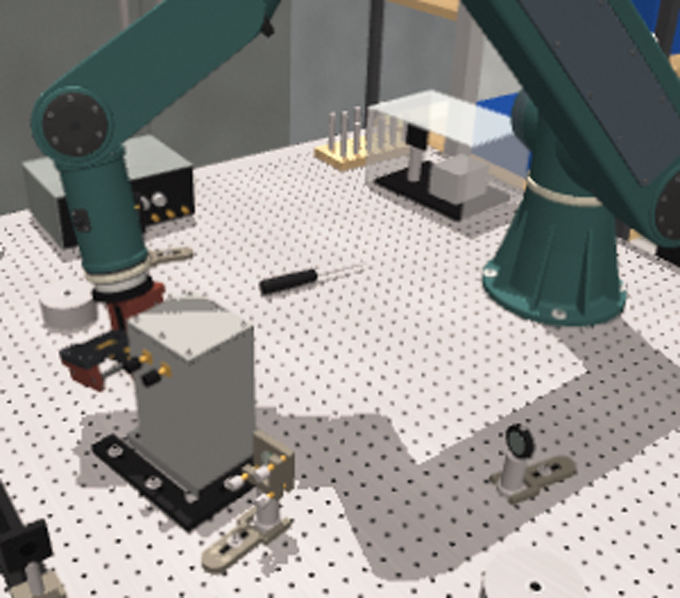

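```bash
cat > s5.py <<'E'
from s4 import *
arm.move_straight(b2w(-.06,-.18,.009),vel=.15)
arm.move_straight(b2w(-.06,-.2,.25),vel=.3)
o=tool(X,1,np.radians(13))
arm.move_to(b2w(-.2,-.065,.25),o)
arm.move_straight(b2w(-.18,-.065,.03),vel=.25)
arm.move_straight(b2w(-.18,-.065,.009),vel=.06)
print(arm.read_time_s(),np.round(arm.read_force(),1))
push("x",(-.15,-.144,-.14,-.136,-.133,-.13,-.127,-.124,-.121,-.118),-.065,25)
arm.move_straight(b2w(-.18,-.065,.009),vel=.15)
arm.move_straight(b2w(-.25,-.08,.26),vel=.3)
f=arm.grab_frame("top"); print(arm.read_time_s()); np.save("f6.npy",f,allow_pickle=True)
cv2.imwrite("pics/t6.png",cv2.resize(f["color"][80:230,150:350,::-1],(800,600),interpolation=cv2.INTER_CUBIC))
f=arm.grab_frame("scene"); cv2.imwrite("pics/s6.png",cv2.resize(f["color"][190:310,150:286,::-1],(680,600),interpolation=cv2.INTER_CUBIC))
np.save("g6.npy",f,allow_pickle=True)
E
python3 s5.py
```

```text
31.05 [0.3 0.5 0.8]
-0.15 [ 0.  -0.2  0.1] 0.2 [-0.1503 -0.0648]
-0.144 [-0.6  0.9  0.7] 1.1 [-0.1435 -0.0651]
-0.14 [-1.   0.3 -0.4] 1.0 [-0.1401 -0.0649]
-0.136 [-7.7 -3.6  6.8] 8.5 [-0.1393 -0.0642]
-0.133 [-12.1  -4.1   8.7] 12.8 [-0.1382 -0.0635]
-0.13 [-12.   -2.4   7.5] 12.2 [-0.1357 -0.0632]
-0.127 [-10.2  -1.    4.9] 10.3 [-0.1324 -0.0631]
-0.124 [-13.4  -3.6   7.4] 13.9 [-0.1303 -0.063 ]
-0.121 [-19.9  -7.   14.2] 21.1 [-0.1302 -0.0625]
-0.118 [-26.9  -9.7  21.5] 28.6 [-0.13  -0.062]
35.7
```

View pics/t6.png

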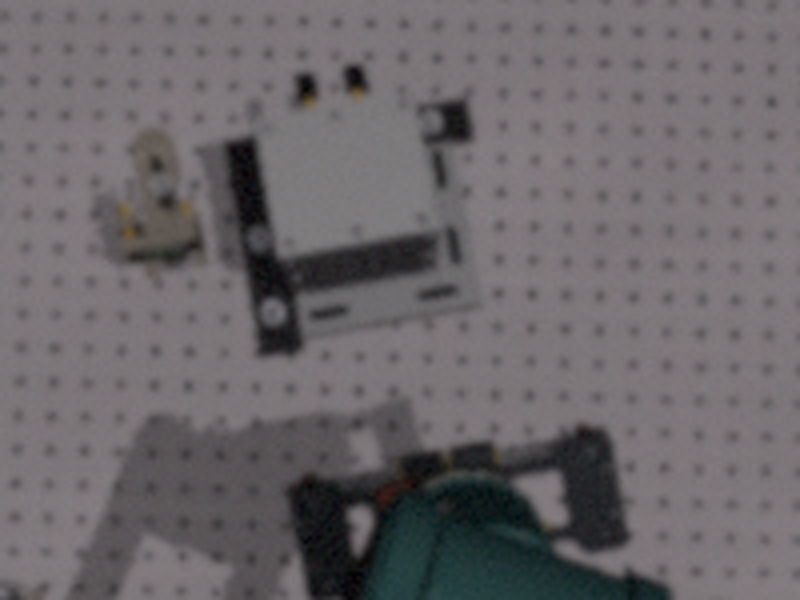

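View pics/s6.png

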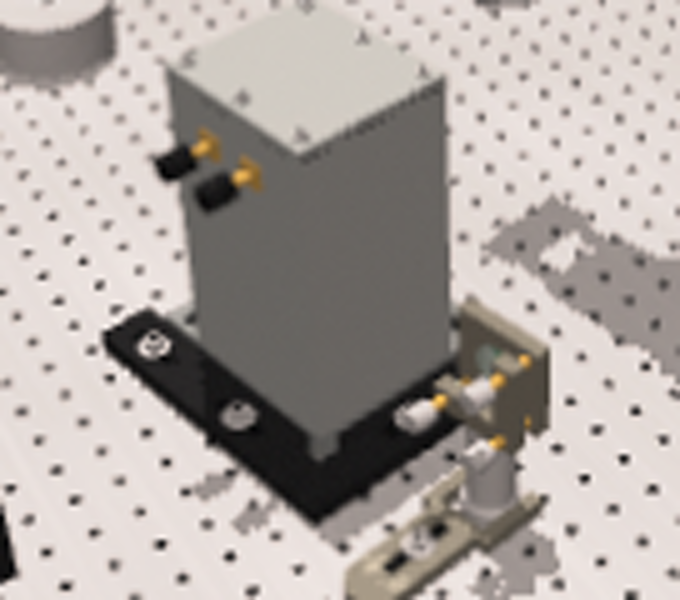

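```bash
cat > s6.py <<'E'
from s4 import *
o=tool(Y,1,np.radians(15))
arm.move_to(b2w(-.07,-.21,.24),o)
arm.move_straight(b2w(-.06,-.175,.03),vel=.25)
arm.move_straight(b2w(-.06,-.175,.009),vel=.06)
print(arm.read_time_s(),np.round(arm.read_force(),1))
push("y",(-.15,-.146,-.142,-.138,-.135),-.06,22)
arm.move_straight(b2w(-.06,-.18,.009),vel=.1)
arm.move_straight(b2w(-.1,-.28,.26),vel=.3)
f=arm.grab_frame("top"); print(arm.read_time_s(),np.round(arm.read_force(),1)); np.save("f7.npy",f,allow_pickle=True)
cv2.imwrite("pics/t7.png",cv2.resize(f["color"][80:230,150:350,::-1],(800,600),interpolation=cv2.INTER_CUBIC))
W=cloud(f); m=(abs(W[...,2]-.196)<.006)&(abs(W[...,0]-.685)<.08)&(abs(W[...,1]-.04)<.09)
g=W[m]; r=cv2.minAreaRect(g[:,:2].astype(np.float32)*1000); print("lid",r, g.mean(0), "home lid in b:",w2b(g.mean(0)))
f=arm.grab_frame("scene"); cv2.imwrite("pics/s7.png",cv2.resize(f["color"][190:310,150:286,::-1],(680,600),interpolation=cv2.INTER_CUBIC))
E
python3 s6.py
```

```text
38.7083 [-0.2  0.2  0. ]
-0.15 [-0.4  0.2 -0.2] 0.4 [-0.0599 -0.1498]
-0.146 [-0.3  0.7  0.4] 0.8 [-0.0599 -0.146 ]
-0.142 [ 0.6 -8.4  1.4] 8.4 [-0.0598 -0.1451]
-0.138 [ -1.2 -18.6   1.2] 18.6 [-0.0598 -0.1448]
-0.135 [ -2.1 -26.    1.2] 26.1 [-0.0597 -0.1447]
42.0667 [ 0.2  0.5 -0.6]
lid ((683.0560913085938, 42.844879150390625), (91.57427215576172, 105.18348693847656), 12.116747856140137) [0.68266618 0.04277299 0.19645563] home lid in b: [-0.0460322  -0.05383276]
```

View pics/t7.png

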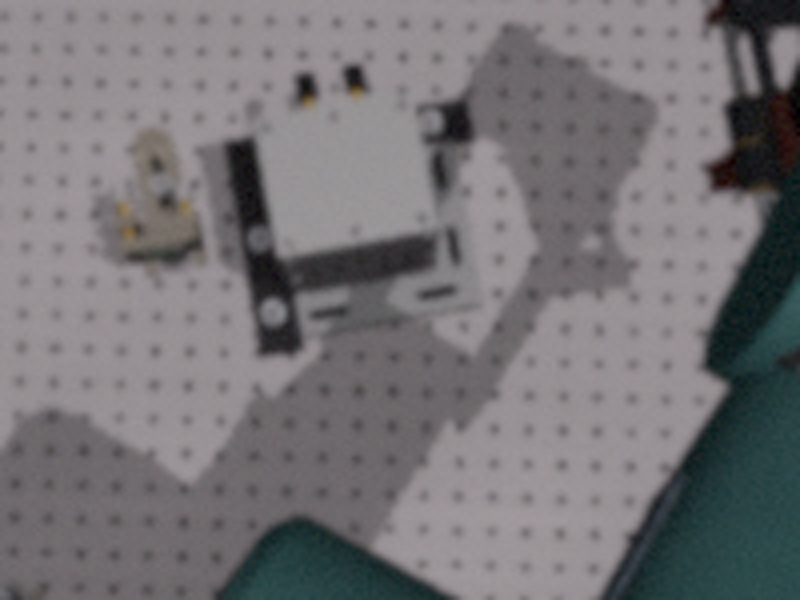

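View pics/s7.png

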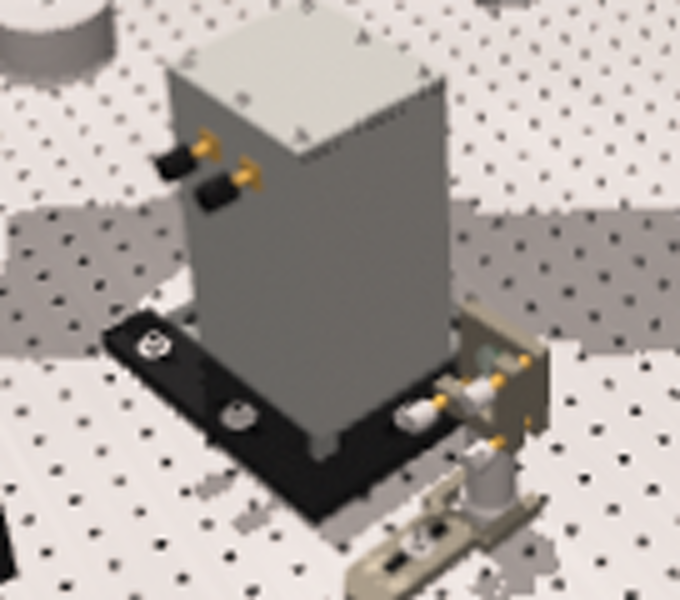

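```bash
python3 -c "
from bench import arm
print(arm.read_time_s(),arm.read_force()); print(arm.sign_off())"
```

```text
42.1167 [-0.11090126  0.16733473 -0.02178572]
the job is handed in; nothing more can be done
None
```

The detector box is home against both arms of the bracket, and I handed the job in at 42 s of the 58 s allowed. I pushed only at the base plate, with the fingertips about 9 mm above the bench. Two-finger pushes on the right and then the front side turned and slid it in. Single-point pushes then seated it: left, back, then left again.

Last checks:
- **Contact:** the box met a firm stop in both directions. Force rose to 24–29 N with almost no further movement, and the repeat push to the left met the stop at the same place.
- **Position:** the lid centre measured (-46.0, -53.8) mm in the bracket's frame, against (-46, -52) mm when home. The 1.8 mm difference is within the camera calibration.
- **Angle:** the box measured 12.1°. The bracket read between 11° and 12.5° depending on the edge measured, so I worked with 12°; the seating pushes do not rely on that value.
- **Pictures and forces:** the last close-up shows no visible gap at the bracket. In it the mirror next to the bracket stands where it was. I did not measure the other neighbours again at the end, but every move was planned clear of them. The hand is away from everything, with the force reading near zero.

One oddity: the last push to the back also read up to 21 N vertically on the tool, probably from the tilted fingertip. The box did not lift or tip.

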